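# Offer the stone dish up to the bonsai display

### The job

The tree on its slab wants its accent piece: pick up the teal dish by the bamboo grip of its arched handle, lift it off the turntable, carry it over the small round wooden base on the slab and give it the quarter turn that brings its white glaze run to the slab's front, the dark bark edge. Keep the dish level all the way so that the loose round stone stays in the middle, do not touch the stone or knock the display, and leave everything else on the bench where it is. Finish while still holding the dish, level and still, centred about 8 cm above the round base (not set down), so that the club can judge the look.

Things in the scene. Friction and masses are not known exactly. Their poses are not given: they have to be found in the camera images.
- dish: loose teal dish, 178 mm across, 40 mm deep, about 0.42 kg (varies), on the turntable; origin at the centre of its underside (foot 96 mm across), z up, x towards the white glaze run on the rim (its front). A steel rod handle in its y-z plane arches from lugs at y = +-87 mm over the middle, the bamboo grip on top. The hollow is a very shallow cone (6 degrees), steeper at the rim
- dish_grip (a point): centre of the bamboo grip on top of the dish's handle, 130 mm above the dish's underside, exactly over its centre; the grip bar runs 76 mm along y, is 14 mm thick along x and 16 mm high: pinch it across x from above. Axes as dish. The gap below it down to the stone's top is 60 mm
- dish_middle (a point): fixed point of the dish where the stone's centre lies when the stone rests in the middle, 37 mm above the underside
- dish_front (a point): the white glaze run on the rim, 85 mm along x from the dish's centre, 38 mm above the underside
- dish_foot (a point): centre of the dish's underside
- stone: the stone, see stone_center (its origin turns with it as it rolls)
- stone_center (a point): centre of the loose round marble stone, 50 mm diameter, about 0.17 kg (varies), free to roll in the dish's hollow; a tilt or a jerk of the dish makes it roll. A brown unglazed ring 54 to 61 mm across is drawn round the middle
- turntable: fixed round bonsai turntable with its brake on, 200 mm across, top 60 mm above the bench; origin at the centre of its underside on the bench; its top does not turn
- slab: fixed display slab of wood, 250 mm (x) by 580 mm (y), 22 mm thick, origin under its centre on the bench, z up; the irregular dark bark edge along its +x side is the front. It carries a bonsai in an olive pot: the tree stands at y = +150 mm, reaches to 290 mm above the bench and its foliage from y = +50 to +280 mm
- base_top (a point): centre of the top of the round wooden base (a slice of branch, 120 mm across, 12 mm high, bark rim and growth rings) fixed to the slab at its y = -160 mm, 35 mm above the bench; x points to the slab's bark-edged front, z up
- pot_blue_mid (a point): middle of a small empty blue pot, 90 x 125 x 45 mm, loose; leave alone
- wire_spool_mid (a point): middle of a spool of copper-coloured wire, 90 mm diameter, 38 mm high, loose; leave alone
- peak_stone_mid (a point): middle of a dark peaked stone on a round carved stand, 96 mm diameter, 62 mm high, loose; leave alone
- paste_jar_mid (a point): middle of a paste jar with a green cap, 56 mm diameter, 55 mm high, loose beside the turntable; leave alone
- mesh_tin_mid (a point): middle of a small metal tin with a brass lid, 41 mm diameter, 24 mm high, loose beside the turntable; leave alone
- shears_mid (a point): bonsai shears with big black loops, 180 x 75 x 10 mm, lying loose on the slab between the round base and the pot; leave alone
Not all that is in view belongs to the job. Of the things that look like the stone, the smallest one is meant.

How it is judged:
By the outcome, as a careful person would: the job done as asked, in the order asked, and still so for the second after the job is handed in, while the arm keeps its last pose, push and grip.
It also fails if it takes over 45 s, if anything falls off the work surface, if the arm or the gripper's body presses on something with over 40 N, if the wrist force passes 120 N, or if a joint passes its speed limit or range.

### The arm

A 6-joint arm with a two-finger parallel gripper is mounted at the origin on the work surface. World frame = base frame: x ahead of the robot, y to its left, z up, the work surface at z = 0. Lengths are in m, angles in rad, forces in N, time in s.
With the tool pointing down it reaches from about 0.35 to 0.775 m from the base axis. Payload 7.3 kg.
Tool frame: the origin (TCP) lies midway between the tips of the shut fingers; the grasp point (between the pads) lies 19 mm behind it (robot.grasp_offset is the z of the grasp point in the tool frame, in m); z points along the fingers, y is the direction in which the jaws open and shut (so a half turn about z gives the same grasp; the last joint's range is limited). The gripper opens to 92 mm and grips with 3 to 60 N. Pads are 19 mm wide; open, the fingers measure 130 mm over their backs; the gripper's body (75 mm by 190 mm) begins 47 mm behind the grasp point.
Start: joints at [1.038, 0.342, 1.524, -0, 1.275, -0.146], TCP at [0.198, 0.486, 0.227] pointing down, gripper open.
Joint ranges: [-2.53, 2.53], [-0.77, 2.02], [0.04, 2.7], [-1, 4.14], [0.28, 2.66], [-3.11, 3.11]. Speed limits (rad/s): [2.57, 2.57, 3.14, 3.14, 3.14, 3.14].

### API

Orientations are given as [roll, pitch, yaw] about the fixed x, y, z axes, in that order (R = Rz(yaw) Ry(pitch) Rx(roll)).
In Python, from cell import observe, imaging, workorder, robot gives the robot as it stands. The module is installed in compiled form; this text tells all that it offers.
- The arm moves only by the tool send_rows, never from a script. Its argument "series" is a list of rows, each a list of 7 numbers: the shift along the tool's x, y, z in m, then the turn, a rotation vector about the tool's x, y, z in rad, then the closure, from 0 (fully open) to 1 (shut). A call has 1 to 5 rows; each row shifts and turns the commanded pose from where the row before left it, along the tool's axes as they then stand; what a row does not reach is not made up. A row lasts 1/12 s, in which the tool goes at most 41.7 mm and 7.16 degrees, less where a joint would pass 70% of its speed; a pose out of reach is approached as far as the arm can. A call is refused whole if a number of a shift passes 0.0417 or a number of a turn 0.125, either way. A call with a gripper value outside its range is refused whole. The fingers move at their own pace and stop on an object; "newtons" is the grip in N (left out, the last holds). Time passes only in rows, so rows that do not move let the fingers close. It gives the time, the measured TCP pose, the force and the opening at its end, in the units of the state.
- observe(): the state, without advancing time (a new reading comes with each control period).
- imaging.read_camera(name): name is "scene" or "top" or "wrist"; returns a dict with "color" (384x512x3 uint8, red, green, blue), "range_z" (384x512 float32, m along the optical axis (not along the pixel's ray), 0 where there is no reading), "vfov" (degrees; the focal length in pixels is half the picture's height over the tangent of half this angle, whatever the lens; pixels are square), "cx", "cy" (the principal point, pixels), "T" (4x4, takes a point from camera to world coordinates). Camera axes: x right, y down, z forward; pixel columns grow to the right and rows downward; lengths in m; the calibration is good to about 2 mm. A picture is of the moment at which its call begins.
- workorder.hand_in(): hands the job in, once; it reports no verdict.
The state is a dict: "time": time; "qpos": joint angles; "qvel": joint speeds; "joint_efforts": joint torques, N m; "tool_pos": TCP position; "tool_rot": TCP orientation; "contact_force": force on the tool from outside, world axes, zero at the start; "torque": the same for the moment, N m; "opening": finger opening in m.
Only numpy, scipy, OpenCV 4.12 (cv2) and the standard library are available. Lean on these libraries where they do the work, as an engineer would, in place of code of your own. Each camera call takes 0.05 s, during which the arm holds its last target.

## Working session

There is one attempt and no reset: what is moved stays moved. The work goes in short steps, Python scripts to look and compute and a tool call to move; the robot and the scene stay as the last step left them, time stands still between calls to the robot, and variables do not carry over. Pictures are saved under pics/ and viewed, and the job is handed in when it is done.

Besides the shell and the picture viewer there is one more tool, called after "Emit:" in YAML: its name, and indented under it one key for each argument. send_rows: Moves the arm, as the interface text tells. Its arguments: {"type":"object","properties":{"series":{"type":"array","items":{"type":"array","items":{"type":"number"}}},"newtons":{"type":"number"}},"required":["series"]}

```bash
mkdir -p pics; cat > h.py <<'E'
import numpy as np, cv2
from cell import observe, imaging, workorder, robot
def grab(n,tag):
    c=imaging.read_camera(n); cv2.imwrite(f'pics/{tag}.png',c['color'][:,:,::-1]); np.savez(f'pics/{tag}.npz',**c); return c
def f(c): return 384/2/np.tan(np.radians(c['vfov'])/2)
def ray(c,u,v):
    d=np.array([(u-c['cx'])/f(c),(v-c['cy'])/f(c),1.]); T=c['T']; return T[:3,3],T[:3,:3]@d
def plane(c,u,v,z):
    o,d=ray(c,u,v); return o+d*(z-o[2])/d[2]
def cloud(c):
    v,u=np.mgrid[:384,:512]; z=c['range_z']; P=np.stack([(u-c['cx'])/f(c)*z,(v-c['cy'])/f(c)*z,z],-1)
    W=P@np.array(c['T'])[:3,:3].T+np.array(c['T'])[:3,3]; W[z==0]=np.nan; return W
E
python3 - <<'E'
from h import *
for n in ['scene','top','wrist']:
    c=grab(n,n+'0'); print(n,c['vfov'],c['cx'],c['cy'],np.round(c['T'],3).tolist())
print(observe(), robot.grasp_offset)
E
```

```text
scene 53.56345494235559 260.7593931437128 188.73880080148007 [[0.606, 0.529, -0.594, 1.076], [0.795, -0.417, 0.44, -0.511], [-0.015, -0.739, -0.673, 0.808], [0.0, 0.0, 0.0, 1.0]]
top 54.112257112776284 250.9467392988272 187.90402952536394 [[0.016, -0.994, 0.107, 0.404], [-1.0, -0.019, -0.023, -0.051], [0.025, -0.107, -0.994, 1.057], [0.0, 0.0, 0.0, 1.0]]
wrist 63.44936290315339 259.5070944824681 188.81544987146617 [[0.376, 0.891, 0.254, 0.13], [0.927, -0.362, -0.103, 0.515], [-0.0, 0.275, -0.962, 0.383], [0.0, 0.0, 0.0, 1.0]]
{'time': 0.15, 'qpos': array([ 1.03800639e+00,  3.42571332e-01,  1.52477464e+00,  1.62794793e-05,
        1.27538966e+00, -1.45999749e-01]), 'qvel': array([-2.33868920e-03,  8.43673131e-05, -1.91271459e-03, -5.14729240e-04,
        2.14116257e-04,  7.65278318e-05]), 'joint_efforts': array([ 1.03088842e-03, -4.31471372e+01, -2.44353479e+01,  7.18696788e-02,
        5.38190198e-02, -5.82722282e-05]), 'tool_pos': array([0.19786453, 0.48597245, 0.22620813]), 'tool_rot': array([-3.14046409e+00, -1.81686673e-04,  2.75479762e+00]), 'contact_force': array([-0.07008571, -0.02835269, -0.71766227]), 'torque': array([-0.0297749 , -0.01234372,  0.02919318]), 'opening': 0.09177111427673254} -0.0188
```

View pics/scene0.png

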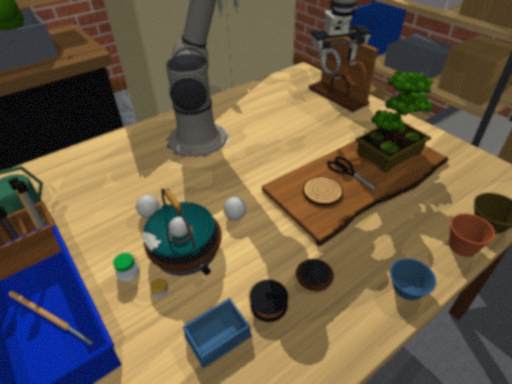

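View pics/top0.png

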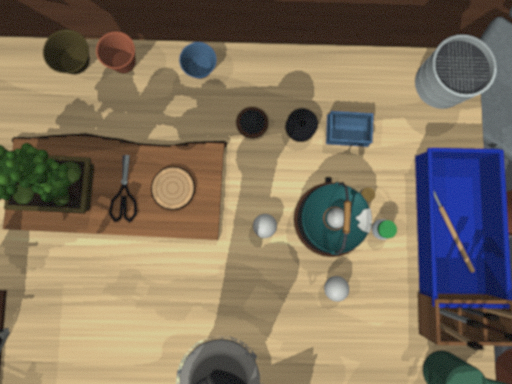

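View pics/wrist0.png

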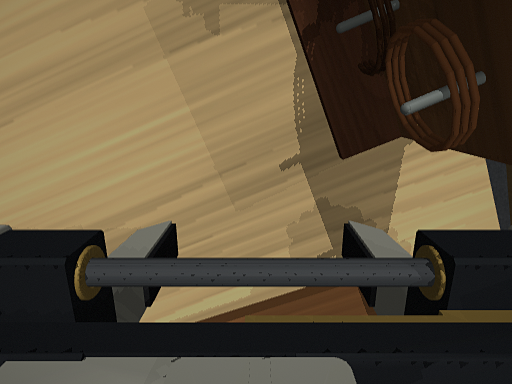

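The scene and top views agree. The teal dish is at top px (335,217), its bamboo grip at (347,213), and its white run at (365,217), facing about -y. The round base is at (173,187), and the bark edge is the slab's upper (+x) side. Next I measure.

```bash
cat > m.py <<'E'
from h import *
def load(t): return {k:v for k,v in np.load(f'pics/{t}.npz').items()}
for n in ['top0','scene0']:
    c=load(n); W=cloud(c); rgb=c['color'].astype(int); hsv=cv2.cvtColor(c['color'],cv2.COLOR_RGB2HSV); H,S,V=[hsv[...,i].astype(int) for i in range(3)]
    x,y,z=W[...,0],W[...,1],W[...,2]
    near=(np.hypot(x-.37,y+.24)<.16)
    # bamboo grip
    g=near&(z>.165)&(z<.23)&(H>8)&(H<25)&(S>100)
    g=cv2.morphologyEx(g.astype(np.uint8),cv2.MORPH_OPEN,np.ones((2,2)))>0
    P=W[g]; print(n,'grip n',len(P)); 
    m=np.median(P,0); r=cv2.minAreaRect((P[:,:2]*1000).astype(np.float32)); print(' med',m.round(4),'rect',r,'ztop',np.percentile(P[:,2],[50,90]))
    # teal
    t=near&(H>80)&(H<100)&(S>100)&(z>.05)
    P=W[t]; print(' teal',len(P),P.min(0).round(3),P.max(0).round(3))
    rim=P[P[:,2]>np.percentile(P[:,2],60)]
    w=near&(S<50)&(V>150)&(z>.05)&(z<.2)
    k,l,st,ce=cv2.connectedComponentsWithStats(w.astype(np.uint8))
    for i in range(1,k):
        if st[i,4]>8:
            q=W[l==i]; print('  white',ce[i].round(1),st[i],np.nanmedian(q,0).round(3),np.nanmax(q,0).round(3))
E
python3 m.py
python3 - <<'E'
from h import *
c=np.load('pics/top0.npz'); 
im=c['color'][150:290,270:430,::-1]; cv2.imwrite('pics/topd.png',cv2.resize(im,None,fx=5,fy=5,interpolation=cv2.INTER_CUBIC)[:600])
im=c['color'][125:245,0:240,::-1]; cv2.imwrite('pics/tops.png',cv2.resize(im,None,fx=3,fy=3,interpolation=cv2.INTER_CUBIC))
E
```

```text
top0 grip n 165
 med [nan nan nan] rect ((434.1613464355469, -312.2622375488281), (41.29193878173828, 82.37545776367188), 76.80023956298828) ztop [nan nan]
 teal 2374 [ 0.345 -0.368  0.06 ] [ 0.521 -0.204  0.189]
  white [364.6 219.9] [356 209  16  23 241] [ 0.43  -0.367  0.096] [ 0.458 -0.348  0.105]
  white [336.  219.3] [329 212  14  15 175] [ 0.43  -0.287  0.119] [ 0.448 -0.271  0.126]
  white [264.9 227.3] [258 219  16  17 226] [ 0.408 -0.113  0.063] [ 0.429 -0.094  0.071]
  white [336.3 290.6] [327 283  20  17 265] [ 0.247 -0.3    0.063] [ 0.267 -0.278  0.07 ]
scene0 grip n 153
 med [nan nan nan] rect ((339.55535888671875, -253.48318481445312), (20.289461135864258, 291.14501953125), 70.87970733642578) ztop [nan nan]
 teal 1983 [ 0.35  -0.375  0.058] [ 0.523 -0.21   0.145]
  white [146.2 199.7] [137 195  20  12 133] [ 0.255 -0.309  0.064] [ 0.272 -0.281  0.069]
  white [233.4 201.8] [226 197  16  11 126] [ 0.416 -0.119  0.064] [ 0.434 -0.097  0.069]
  white [177.3 221.7] [172 217  12  11  86] [ 0.44  -0.297  0.121] [ 0.451 -0.283  0.126]
  white [150.4 239.8] [143 233  17  14 146] [ 0.428 -0.369  0.096] [ 0.454 -0.352  0.106]
```

View pics/topd.png

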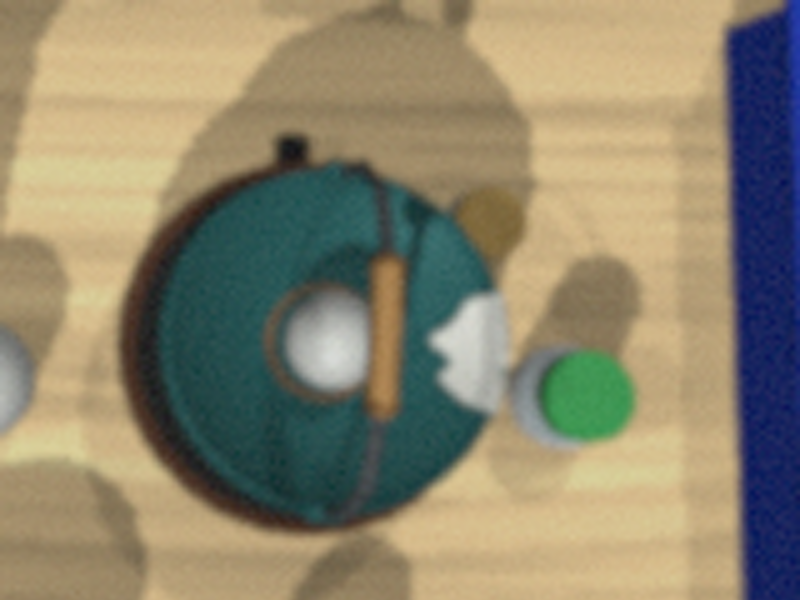

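View pics/tops.png

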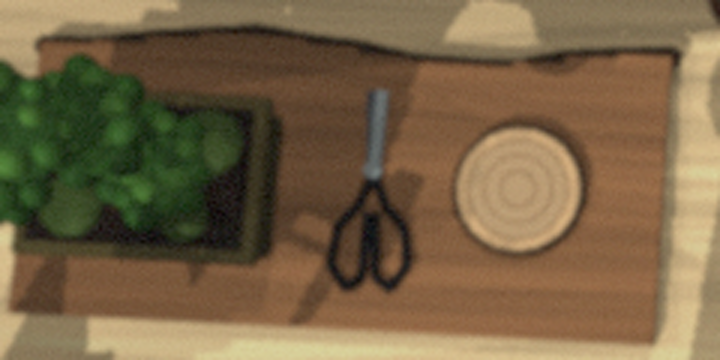

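The stone sits inside its ring. The grip runs along about world x, tilted a few degrees. The slab is rotated a few degrees too. Next: a refined fit by colour contours on height planes.

```bash
cat > m2.py <<'E'
from h import *
def load(t): return {k:v for k,v in np.load(f'pics/{t}.npz').items()}
T=load('top0');S_=load('scene0')
def tri(a,b):
    (o1,d1),(o2,d2)=a,b; d1=d1/np.linalg.norm(d1); d2=d2/np.linalg.norm(d2)
    A=np.stack([d1,-d2],1); s=np.linalg.lstsq(A,o2-o1,rcond=None)[0]; p,q=o1+s[0]*d1,o2+s[1]*d2; return (p+q)/2,np.linalg.norm(p-q)
def biggest(m):
    k,l,st,ce=cv2.connectedComponentsWithStats(m.astype(np.uint8)); i=1+np.argmax(st[1:,4]); return l==i,ce[i],st[i]
def hsv(c): h=cv2.cvtColor(c['color'],cv2.COLOR_RGB2HSV).astype(int); return h[...,0],h[...,1],h[...,2]
G={}
for n,c,box in [('top',T,(338,195,358,240)),('scene',S_,(155,182,190,222))]:
    H,S,V=hsv(c); m=np.zeros(H.shape,bool); x0,y0,x1,y1=box; m[y0:y1,x0:x1]=True
    m&=(H>7)&(H<22)&(S>110)&(V>90)
    m,ce,st=biggest(m); v,u=np.nonzero(m); r=cv2.minAreaRect(np.stack([u,v],1).astype(np.float32)); print(n,'grip',ce,st,r)
    G[n]=(c,r[0],ce)
print('tri grip',tri(ray(T,*G['top'][2]),ray(S_,*G['scene'][2])))
H,S,V=hsv(T)
m=np.zeros(H.shape,bool); m[195:240,338:358]=True; m&=(H>7)&(H<22)&(S>110)&(V>90); m,_,_=biggest(m); v,u=np.nonzero(m)
P=np.array([plane(T,a,b,.196)[:2] for a,b in zip(u,v)]); 
w,E=np.linalg.eigh(np.cov(P.T)); print('grip plane',P.mean(0),'axis ang deg',np.degrees(np.arctan2(E[1,1],E[0,1])))
r=cv2.minAreaRect((P*1000).astype(np.float32)); print(r)
def fitc(P):
    P=np.array(P)
    for _ in range(6):
        A=np.c_[2*P,np.ones(len(P))]; s=np.linalg.lstsq(A,(P**2).sum(1),rcond=None)[0]; c=s[:2]; R=np.sqrt(s[2]+c@c); e=np.abs(np.hypot(*(P-c).T)-R); P=P[e<max(.0025,1.5*np.median(e))]
    return c,R,len(P),e.mean()
# dish outline: teal+white; rim z about .06+.04
m=np.zeros(H.shape,bool); m[170:265,290:376]=True
m&=((H>80)&(H<100)&(S>90)); m,_,_=biggest(m)
m=cv2.morphologyEx(m.astype(np.uint8),cv2.MORPH_CLOSE,np.ones((9,9)))
cs=max(cv2.findContours(m,0,1)[0],key=cv2.contourArea)[:,0]; hull=cs
print('rim',fitc([plane(T,a,b,.1)[:2] for a,b in hull if not(a>355)]))
# white
m=np.zeros(H.shape,bool); m[200:240,352:374]=True; m&=(S<60)&(V>140); m,ce,st=biggest(m); print('white',ce,plane(T,*ce,.098))
# stone
for n,c,b in [('top',T,(326,205,345,232)),('scene',S_,(165,210,188,240))]:
    H2,S2,V2=hsv(c); m=np.zeros(H.shape,bool); m[b[1]:b[3],b[0]:b[2]]=True; m&=(S2<70)&(V2>90); m,ce,st=biggest(m); print('stone',n,ce,st, plane(c,*ce,.1))
# base
m=np.zeros(H.shape,bool); m[160:215,145:200]=True
lab=cv2.cvtColor(T['color'],cv2.COLOR_RGB2LAB)
m&=(V>155); m,ce,st=biggest(m); m=cv2.morphologyEx(m.astype(np.uint8),cv2.MORPH_CLOSE,np.ones((5,5))); cs=max(cv2.findContours(m,0,1)[0],key=cv2.contourArea)[:,0]
print('base',ce,st,fitc([plane(T,a,b,.035)[:2] for a,b in cs]))
# slab right edge & back edge by brown mask
m=(H<14)&(S>95)&(V>50)&(V<175); m[:130]=0;m[245:]=0;m[:,235:]=0
m=cv2.morphologyEx(m.astype(np.uint8),cv2.MORPH_CLOSE,np.ones((5,5)))
m=cv2.morphologyEx(m,cv2.MORPH_OPEN,np.ones((5,5))); cv2.imwrite('pics/slabm.png',m*255)
P=[]
for rr in range(155,230): 
    q=np.nonzero(m[rr])[0]
    if len(q): P.append(plane(T,q.max(),rr,.022)[:2])
P=np.array(P); l=cv2.fitLine(P.astype(np.float32),cv2.DIST_HUBER,0,1e-4,1e-4).ravel(); print('right edge',l,np.degrees(np.arctan2(l[1],l[0])))
P=[]
for cc in range(105,212):
    q=np.nonzero(m[:,cc])[0]
    if len(q): P.append(plane(T,cc,q.max(),.022)[:2])
P=np.array(P); l=cv2.fitLine(P.astype(np.float32),cv2.DIST_HUBER,0,1e-4,1e-4).ravel(); print('back edge',l,np.degrees(np.arctan2(l[1],l[0])))
E
python3 m2.py
```

```text
top grip [346.7375  216.19375] [343 201   8  32 160] ((346.6312255859375, 216.50689697265625), (6.0442657470703125, 31.114830017089844), 3.012787342071533)
scene grip [172.87923417 191.94108984] [155 182  35  28 679] ((172.0, 195.5), (27.0, 34.0), 90.0)
tri grip (array([ 0.43450296, -0.28824743,  0.21271572]), np.float64(0.0006791142171479801))
grip plane [ 0.43533757 -0.29263213] axis ang deg 176.3368910513002
((434.7116394042969, -292.3986511230469), (13.993124961853027, 71.60575103759766), 86.38874816894531)
rim (array([ 0.4360262 , -0.27765811]), np.float64(0.0754229491536769), 41, np.float64(0.0011385754324166884))
white [365.19081272 220.25795053] [ 0.42931319 -0.36758105  0.098     ]
stone top [335.55115512 218.25742574] [326 208  18  22 303] [ 0.4330595  -0.29074706  0.1       ]
stone scene [177.37102473 225.98586572] [169 216  18  20 283] [ 0.432777   -0.29667382  0.1       ]
base [172.47846515 187.69851214] [ 153  168   40   40 1277] (array([0.51071493, 0.13848373]), np.float64(0.05364273729443569), 112, np.float64(0.0006742138963919146))
right edge [ 0.9995099  -0.03130507  0.5134559   0.01107774] -1.7939416
back edge [0.03907611 0.9992362  0.38279885 0.18122415] 87.76053
```

```bash
cat > plan.py <<'E'
from h import *
from scipy.spatial.transform import Rotation as Ro
import sys
def plan(wps, dec=3, start=None, prof=None):
    """wps: list of (x,y,z,yawdeg,nrows); prints tool-axis rows (shift in axes before turn)."""
    s=observe(); p=s['tool_pos'].copy(); yaw=s['tool_rot'][2]
    if start is not None: p=np.array(start[:3],float); yaw=np.radians(start[3])
    print('t',s['time'],'pose',s['tool_pos'].round(4),np.degrees(s['tool_rot']).round(2),'F',s['contact_force'].round(1),'op',round(s['opening'],4))
    k=0
    for x,y,z,yd,n in wps:
        t=np.array([x,y,z]); p0=p.copy(); y0=yaw
        for i in range(n):
            a=(i+1)/n
            if prof: a=prof(a)
            pt=p0+(t-p0)*a; yt=y0+(np.radians(yd)-y0)*a
            R=Ro.from_euler('xyz',[np.pi,0,yaw]).as_matrix()
            d=np.round(R.T@(pt-p),dec); dz=round(-(yt-yaw),dec)
            p=p+R@d; yaw=yaw-dz; k+=1
            print(k,[float(v) for v in d]+[0,0,float(dz)])
    print('end',p.round(4),np.degrees(yaw).round(2))
E
python3 - <<'E'
from plan import *
plan([(.30,.25,.30,110,7),(.40,.0,.31,50,8),(.435,-.292,.31,-4,10)])
W=cloud(dict(np.load('pics/top0.npz'))); m=(W[...,2]>.06)&(W[...,1]>.2)
P=W[m]; print(P.min(0),P.max(0))
E
```

```text
t 0.15 pose [0.1979 0.486  0.2262] [-1.7994e+02 -1.0000e-02  1.5784e+02] F [-0.1 -0.  -0.7] op 0.0918
1 [-0.026, -0.026, -0.011, 0, 0, 0.119]
2 [-0.029, -0.022, -0.01, 0, 0, 0.12]
3 [-0.032, -0.019, -0.011, 0, 0, 0.119]
4 [-0.033, -0.015, -0.01, 0, 0, 0.119]
5 [-0.036, -0.011, -0.011, 0, 0, 0.119]
6 [-0.036, -0.006, -0.01, 0, 0, 0.12]
7 [-0.036, -0.002, -0.011, 0, 0, 0.119]
8 [-0.034, 0.001, -0.001, 0, 0, 0.131]
9 [-0.033, 0.005, -0.001, 0, 0, 0.131]
10 [-0.032, 0.01, -0.002, 0, 0, 0.131]
11 [-0.031, 0.014, -0.001, 0, 0, 0.131]
12 [-0.029, 0.018, -0.001, 0, 0, 0.13]
13 [-0.026, 0.021, -0.001, 0, 0, 0.131]
14 [-0.023, 0.024, -0.002, 0, 0, 0.131]
15 [-0.019, 0.028, -0.001, 0, 0, 0.131]
16 [-0.02, 0.021, 0.0, 0, 0, 0.094]
17 [-0.018, 0.024, 0.0, 0, 0, 0.095]
18 [-0.016, 0.025, 0.0, 0, 0, 0.094]
19 [-0.013, 0.026, 0.0, 0, 0, 0.094]
20 [-0.011, 0.027, 0.0, 0, 0, 0.094]
21 [-0.009, 0.028, 0.0, 0, 0, 0.095]
22 [-0.005, 0.029, 0.0, 0, 0, 0.094]
23 [-0.003, 0.03, 0.0, 0, 0, 0.094]
24 [0.0, 0.029, 0.0, 0, 0, 0.094]
25 [0.003, 0.029, 0.0, 0, 0, 0.095]
end [ 0.4352 -0.2917  0.3102] -4.02
[0.1637185  0.24890123 0.06001558] [0.94228217 0.55535871 0.33073116]
```

Emit:
send_rows:
  series:
    - [-0.026,-0.026,-0.011,0,0,0.119,0]
    - [-0.029,-0.022,-0.01,0,0,0.12,0]
    - [-0.032,-0.019,-0.011,0,0,0.119,0]
    - [-0.033,-0.015,-0.01,0,0,0.119,0]
    - [-0.036,-0.011,-0.011,0,0,0.119,0]

```text
time: 0.57
tool_pos: [0.2708, 0.3154, 0.2798]
tool_rot: [-3.141, 0.0, 2.154]
contact_force: [0.8, 0.5, -0.4]
opening: 0.092
```

Emit:
send_rows:
  series:
    - [-0.036,-0.006,-0.01,0,0,0.12,0]
    - [-0.036,-0.002,-0.011,0,0,0.119,0]
    - [-0.034,0.001,-0.001,0,0,0.12,0]
    - [-0.033,0.005,-0.001,0,0,0.12,0]
    - [-0.032,0.01,-0.002,0,0,0.12,0]

```text
time: 0.98
tool_pos: [0.3387, 0.1557, 0.3048]
tool_rot: [3.141, -0.0, 1.554]
contact_force: [0.4, 0.2, -1.2]
opening: 0.092
```

```bash
python3 - <<'E'
from plan import *
plan([(.40,.0,.31,50,5),(.435,-.292,.31,-4,10)])
E
```

```text
t 0.9833 pose [0.3387 0.1557 0.3048] [ 1.7999e+02 -1.0000e-02  8.9030e+01] F [ 0.4  0.2 -1.2] op 0.092
1 [-0.031, 0.013, -0.001, 0, 0, 0.136]
2 [-0.029, 0.017, -0.001, 0, 0, 0.137]
3 [-0.026, 0.02, -0.001, 0, 0, 0.136]
4 [-0.024, 0.024, -0.001, 0, 0, 0.136]
5 [-0.019, 0.027, -0.001, 0, 0, 0.136]
6 [-0.02, 0.021, -0.0, 0, 0, 0.094]
7 [-0.018, 0.024, -0.0, 0, 0, 0.095]
8 [-0.016, 0.025, -0.0, 0, 0, 0.094]
9 [-0.013, 0.026, -0.0, 0, 0, 0.094]
10 [-0.011, 0.027, -0.0, 0, 0, 0.094]
11 [-0.008, 0.029, -0.0, 0, 0, 0.095]
12 [-0.006, 0.029, -0.0, 0, 0, 0.094]
13 [-0.003, 0.029, -0.0, 0, 0, 0.094]
14 [0.0, 0.029, -0.0, 0, 0, 0.094]
15 [0.003, 0.03, -0.0, 0, 0, 0.095]
end [ 0.4348 -0.2924  0.3098] -4.02
```

Emit:
send_rows:
  series:
    - [-0.031,0.013,-0.001,0,0,0.12,0]
    - [-0.029,0.017,-0.001,0,0,0.12,0]
    - [-0.026,0.02,-0.001,0,0,0.12,0]
    - [-0.024,0.024,-0.001,0,0,0.12,0]
    - [-0.019,0.027,-0.001,0,0,0.12,0]

```text
time: 1.4
tool_pos: [0.4059, 0.0028, 0.3098]
tool_rot: [-3.142, -0.0, 0.953]
contact_force: [1.0, -0.2, -0.4]
opening: 0.0916
```

Emit:
send_rows:
  series:
    - [0,0,0,0,0,0.1,0]

```text
time: 1.48
tool_pos: [0.4078, 0.0001, 0.3094]
tool_rot: [3.14, 0.001, 0.849]
contact_force: [-0.2, 0.6, 0.5]
opening: 0.0916
```

```bash
python3 - <<'E'
from plan import *
plan([(.435,-.292,.31,-4,10)])
E
```

```text
t 1.4833 pose [4.078e-01 1.000e-04 3.094e-01] [1.7991e+02 6.0000e-02 4.8650e+01] F [-0.2  0.6  0.5] op 0.0916
1 [-0.02, 0.021, -0.0, 0, 0, 0.092]
2 [-0.018, 0.023, -0.0, 0, 0, 0.092]
3 [-0.016, 0.025, -0.0, 0, 0, 0.092]
4 [-0.014, 0.026, -0.0, 0, 0, 0.092]
5 [-0.011, 0.027, -0.0, 0, 0, 0.091]
6 [-0.008, 0.028, -0.0, 0, 0, 0.092]
7 [-0.006, 0.029, -0.0, 0, 0, 0.092]
8 [-0.003, 0.029, -0.0, 0, 0, 0.092]
9 [-0.001, 0.03, -0.001, 0, 0, 0.092]
10 [0.002, 0.029, 0.0, 0, 0, 0.092]
end [ 0.4351 -0.2922  0.3104] -4.0
```

Emit:
send_rows:
  series:
    - [-0.02,0.021,0,0,0,0.092,0]
    - [-0.018,0.023,0,0,0,0.092,0]
    - [-0.016,0.025,0,0,0,0.092,0]
    - [-0.014,0.026,0,0,0,0.092,0]
    - [-0.011,0.027,0,0,0,0.091,0]

```text
time: 1.9
tool_pos: [0.4203, -0.1427, 0.3095]
tool_rot: [-3.141, 0.0, 0.396]
contact_force: [1.2, 0.8, -0.6]
opening: 0.0918
```

Emit:
send_rows:
  series:
    - [-0.008,0.028,0,0,0,0.092,0]
    - [-0.006,0.029,0,0,0,0.092,0]
    - [-0.003,0.029,0,0,0,0.092,0]
    - [-0.001,0.03,-0.001,0,0,0.092,0]
    - [0.002,0.029,0,0,0,0.092,0]

```text
time: 2.32
tool_pos: [0.4361, -0.289, 0.3105]
tool_rot: [-3.141, 0.0, -0.064]
contact_force: [0.8, -1.3, -0.1]
opening: 0.0917
```

Emit:
send_rows:
  series:
    - [0,0,0,0,0,0,0]
    - [0,0,0,0,0,0,0]

```text
time: 2.48
tool_pos: [0.4359, -0.2884, 0.3097]
tool_rot: [-3.14, 0.001, -0.061]
contact_force: [-0.7, 0.7, 0.2]
opening: 0.0914
```

```bash
python3 - <<'E'
from plan import *
grab('wrist','wrist1'); grab('scene','scene1')
plan([])
E
```

```text
t 2.5833 pose [ 0.4361 -0.2867  0.3104] [-1.7994e+02  4.0000e-02 -3.3200e+00] F [-0.  -0.1  0.1] op 0.0919
end [ 0.4361 -0.2867  0.3104] -3.32
```

View pics/wrist1.png

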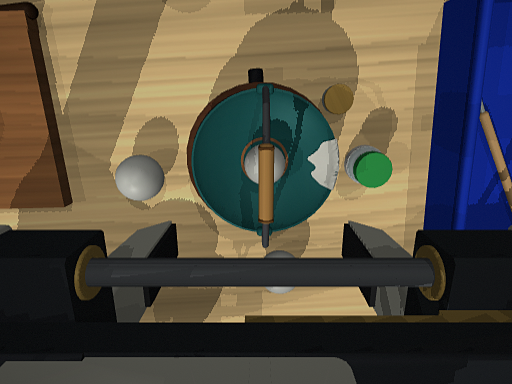

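View pics/scene1.png

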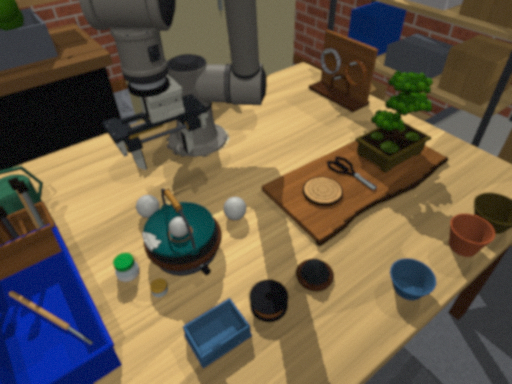

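The wrist view shows the grip near vertical at px (266,145)–(266,222), with the stone centred behind it. Refining the grip's position and yaw from this closer view.

```bash
python3 - <<'E'
from h import *
c=dict(np.load('pics/wrist1.npz')); t=dict(np.load('pics/top0.npz'))
def seg(c,b):
    h=cv2.cvtColor(c['color'],cv2.COLOR_RGB2HSV).astype(int); H,S,V=h[...,0],h[...,1],h[...,2]
    m=np.zeros(H.shape,bool); m[b[1]:b[3],b[0]:b[2]]=True; m&=(H>7)&(H<22)&(S>110)&(V>70)
    k,l,st,ce=cv2.connectedComponentsWithStats(m.astype(np.uint8)); i=1+np.argmax(st[1:,4]); return l==i,st[i]
m,st=seg(c,(250,135,285,228)); print(st)
W=cloud(c); zz=W[...,2][m]; print('z',np.nanpercentile(zz,[5,50,95]))
v,u=np.nonzero(m)
for z in (.19,.198):
    P=np.array([plane(c,a,b,z)[:2] for a,b in zip(u,v)])
    r=cv2.minAreaRect((P*1000).astype(np.float32)); print(z,r)
    w,E=np.linalg.eigh(np.cov(P.T)); print(P.mean(0),np.degrees(np.arctan2(E[1,1],E[0,1])))
# centre line by top face: median-based
# stone and ring in wrist
h=cv2.cvtColor(c['color'],cv2.COLOR_RGB2HSV).astype(int)
w=(h[...,1]<60)&(h[...,2]>120); w[:130]=0;w[190:]=0;w[:,:305]=0;w[:,342:]=0
v,u=np.nonzero(w); P=plane(c,u.mean(),v.mean(),.098); print('white',u.mean(),v.mean(),P)
# rim circle with wrist, teal
m=(h[...,0]>80)&(h[...,0]<100)&(h[...,1]>90); m[:75]=0;m[240:]=0;m[:,:185]=0;m[:,345:]=0
m=cv2.morphologyEx(m.astype(np.uint8),cv2.MORPH_CLOSE,np.ones((15,15))); cs=max(cv2.findContours(m,0,1)[0],key=cv2.contourArea)[:,0]
hull=cv2.convexHull(cs)[:,0]
print(cv2.fitEllipse(cs)); Q=np.array([plane(c,a,b,.1)[:2] for a,b in cs]); print('bbox',Q.min(0),Q.max(0))
# grip height by triangulation centre rays top/wrist
m2,st2=seg(t,(338,195,358,240))
def cen(c,m): v,u=np.nonzero(m); r=cv2.minAreaRect(np.stack([u,v],1).astype(np.float32)); return u.mean(),v.mean()
o1,d1=ray(c,*cen(c,m:=seg(c,(250,135,285,228))[0])); o2,d2=ray(t,*cen(t,m2))
A=np.stack([d1,-d2],1); s=np.linalg.lstsq(A,o2-o1,rcond=None)[0]; print('tri',o1+s[0]*d1,o2+s[1]*d2)
E
```

```text
[ 259  148   15   76 1029]
z [0.19359738 0.1958859  0.19723999]
0.19 ((433.104736328125, -292.6398010253906), (12.593792915344238, 71.80487823486328), 86.56427764892578)
[ 0.43447296 -0.29247724] 176.76972810269982
0.198 ((435.33660888671875, -292.62261962890625), (12.2291259765625, 69.72572326660156), 86.56427001953125)
[ 0.43666523 -0.29246474] 176.76972810269982
white 325.36811594202896 163.44541062801932 [ 0.43235977 -0.36600792  0.098     ]
((260.8312683105469, 158.6311798095703), (136.8056640625, 148.75657653808594), 4.118211269378662)
bbox [ 0.3443527  -0.37573502] [ 0.53245389 -0.20493237]
tri [ 0.43594658 -0.2924931   0.19396312] [ 0.43535125 -0.29315376  0.19412651]
```

```bash
python3 - <<'E'
from plan import *
plan([(.4355,-.2925,.22,-3.5,5)])
E
```

```text
t 2.5833 pose [ 0.4361 -0.2867  0.3104] [-1.7994e+02  4.0000e-02 -3.3200e+00] F [-0.  -0.1  0.1] op 0.0919
1 [-0.0, 0.001, 0.018, 0, 0, 0.001]
2 [-0.0, 0.001, 0.018, 0, 0, 0.0]
3 [-0.0, 0.001, 0.018, 0, 0, 0.001]
4 [-0.0, 0.002, 0.018, 0, 0, 0.0]
5 [-0.0, 0.001, 0.018, 0, 0, 0.001]
end [ 0.4357 -0.2927  0.2204] -3.5
```

Emit:
send_rows:
  series:
    - [0,0.002,0.018,0,0,0.001,0]
    - [0,0.001,0.018,0,0,0,0]
    - [0,0.001,0.018,0,0,0.001,0]
    - [0,0.001,0.018,0,0,0,0]
    - [0,0.001,0.018,0,0,0.001,0]

```text
time: 3.0
tool_pos: [0.436, -0.2919, 0.2204]
tool_rot: [3.142, -0.001, -0.06]
contact_force: [-0.3, -0.5, -0.8]
opening: 0.092
```

Emit:
send_rows:
  series:
    - [0,0,0,0,0,0,0]
    - [0,0,0,0,0,0,0]
    - [0,0,0,0,0,0,0]

```text
time: 3.25
tool_pos: [0.4365, -0.2931, 0.222]
tool_rot: [3.141, -0.002, -0.061]
contact_force: [0.3, -0.2, -0.0]
opening: 0.0919
```

```bash
python3 - <<'E'
from plan import *
grab('wrist','wrist2'); plan([])
E
```

```text
t 3.3 pose [ 0.4366 -0.2933  0.2222] [ 1.7992e+02 -1.2000e-01 -3.5100e+00] F [ 1.5 -0.3 -0.1] op 0.0917
end [ 0.4366 -0.2933  0.2222] -3.51
```

View pics/wrist2.png

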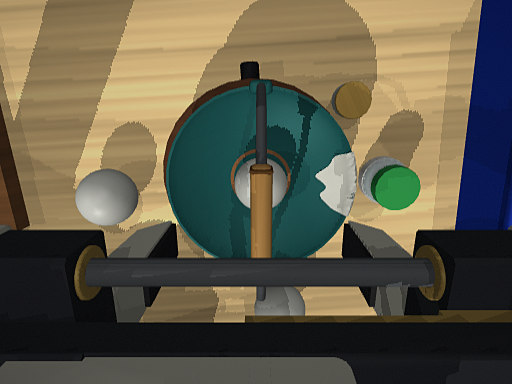

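The grip lies midway between the fingers (px 261 against finger centre 262). Descending the last 51 mm.

Emit:
send_rows:
  series:
    - [0,0,0.012,0,0,0,0]
    - [0,0,0.014,0,0,0,0]
    - [0,0,0.013,0,0,0,0]
    - [0,0,0.008,0,0,0,0.2]
    - [0,0,0.004,0,0,0,0.4]
  newtons: 10

```text
time: 3.72
tool_pos: [0.436, -0.2933, 0.1696]
tool_rot: [-3.141, -0.0, -0.062]
contact_force: [-0.1, -0.3, 0.5]
opening: 0.0829
```

Emit:
send_rows:
  series:
    - [0,0,0,0,0,0,0.5]
    - [0,0,0,0,0,0,0.6]
    - [0,0,0,0,0,0,0.7]
    - [0,0,0,0,0,0,0.75]
    - [0,0,0,0,0,0,0.75]

```text
time: 4.13
tool_pos: [0.4361, -0.2936, 0.1702]
tool_rot: [3.141, -0.001, -0.062]
contact_force: [0.2, 0.6, 0.2]
opening: 0.0498
```

```bash
python3 - <<'E'
from plan import *
c=grab('wrist','wrist3'); plan([])
E
```

```text
t 4.1833 pose [ 0.4361 -0.2935  0.1701] [ 1.7998e+02 -4.0000e-02 -3.5600e+00] F [ 0.9 -0.1  0.5] op 0.0457
end [ 0.4361 -0.2935  0.1701] -3.56
```

View pics/wrist3.png

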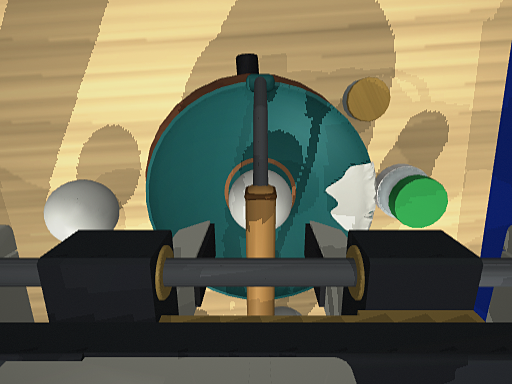

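Fingers straddle the grip symmetrically. Closing gently, then firming up the grip.

Emit:
send_rows:
  series:
    - [0,0,0,0,0,0,0.8]
    - [0,0,0,0,0,0,0.82]
    - [0,0,0,0,0,0,0.84]
    - [0,0,0,0,0,0,0.86]
    - [0,0,0,0,0,0,0.9]
  newtons: 10

```text
time: 4.6
tool_pos: [0.4359, -0.2936, 0.1697]
tool_rot: [3.141, -0.0, -0.062]
contact_force: [-0.8, -1.5, -2.0]
opening: 0.0138
```

Emit:
send_rows:
  series:
    - [0,0,0,0,0,0,1]
    - [0,0,0,0,0,0,1]
    - [0,0,0,0,0,0,1]
  newtons: 20

```text
time: 4.85
tool_pos: [0.4359, -0.2936, 0.1696]
tool_rot: [3.141, -0.0, -0.062]
contact_force: [0.7, -1.7, -0.9]
opening: 0.0135
```

Emit:
send_rows:
  series:
    - [0,0,0,0,0,0,1]
    - [0,0,0,0,0,0,1]
    - [0,0,0,0,0,0,1]
  newtons: 38

```text
time: 5.1
tool_pos: [0.4359, -0.2935, 0.1697]
tool_rot: [3.141, -0.0, -0.062]
contact_force: [-0.0, -1.4, -0.6]
opening: 0.0138
```

```bash
python3 - <<'E'
from plan import *
c=grab('wrist','wrist4'); plan([]); print(observe()['torque'])
E
```

```text
t 5.15 pose [ 0.4359 -0.2935  0.1697] [180.    -0.    -3.57] F [-0.6 -2.5 -0.2] op 0.0137
end [ 0.4359 -0.2935  0.1697] -3.57
[-0.37860288  0.22440052 -0.00596909]
```

View pics/wrist4.png

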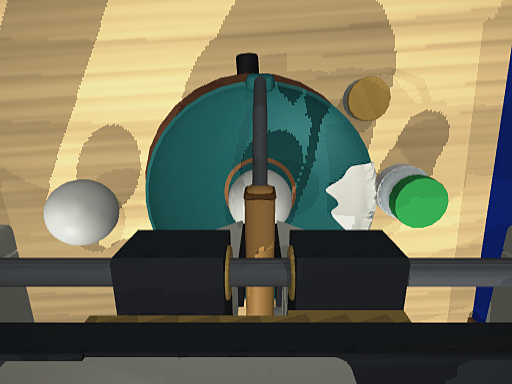

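Gripped at 13.7 mm, with the stone still in its ring. Lifting gently.

Emit:
send_rows:
  series:
    - [0,0,-0.0005,0,0,0,1]
    - [0,0,-0.001,0,0,0,1]
    - [0,0,-0.0015,0,0,0,1]
    - [0,0,-0.002,0,0,0,1]
    - [0,0,-0.0025,0,0,0,1]

```text
time: 5.57
tool_pos: [0.4357, -0.2931, 0.177]
tool_rot: [-3.141, 0.001, -0.062]
contact_force: [0.9, 0.6, -6.0]
opening: 0.0136
```

Emit:
send_rows:
  series:
    - [0,0,-0.0025,0,0,0,1]
    - [0,0,-0.002,0,0,0,1]
    - [0,0,-0.0015,0,0,0,1]
    - [0,0,-0.001,0,0,0,1]
    - [0,0,-0.0005,0,0,0,1]

```text
time: 5.98
tool_pos: [0.4359, -0.2934, 0.1849]
tool_rot: [3.142, -0.0, -0.062]
contact_force: [0.3, 0.0, -5.1]
opening: 0.0137
```

```bash
python3 - <<'E'
from plan import *
c=grab('wrist','wrist5'); plan([]); print(observe()['torque']); grab('scene','scene5')
i=cv2.imread('pics/scene5.png')[150:290,90:270]; cv2.imwrite('pics/s5.png',cv2.resize(i,None,fx=4,fy=4,interpolation=2))
E
```

```text
t 6.0333 pose [ 0.4359 -0.2934  0.1849] [ 1.80e+02 -1.00e-02 -3.56e+00] F [ 0.  -1.4 -6.1] op 0.0136
end [ 0.4359 -0.2934  0.1849] -3.56
[-0.05505424  0.1784871   0.00552649]
```

View pics/wrist5.png

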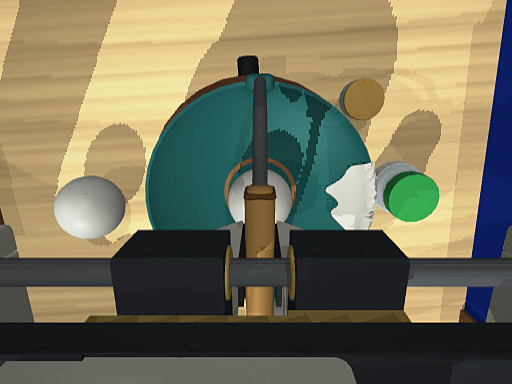

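View pics/s5.png

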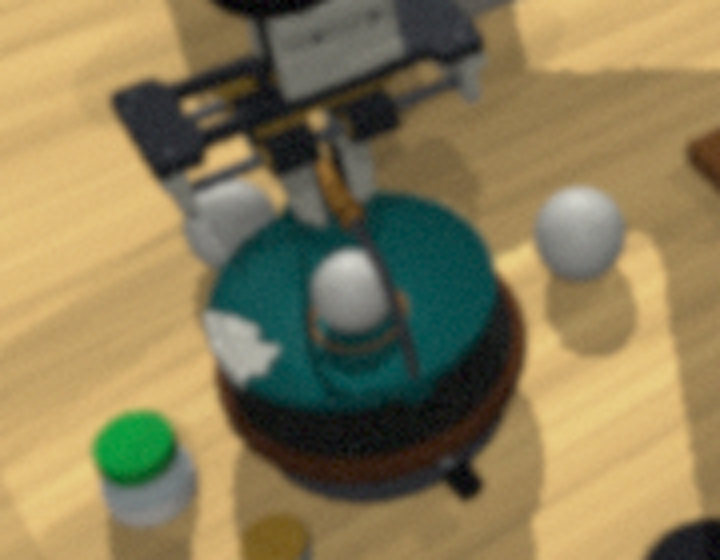

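The dish is off the turntable, it carries its full weight (about 6 N), and it hasn't shifted in the wrist view. Lifting another 55 mm.

Emit:
send_rows:
  series:
    - [0,0,-0.001,0,0,0,1]
    - [0,0,-0.0025,0,0,0,1]
    - [0,0,-0.004,0,0,0,1]
    - [0,0,-0.0055,0,0,0,1]
    - [0,0,-0.0065,0,0,0,1]

```text
time: 6.5
tool_pos: [0.4359, -0.2934, 0.2047]
tool_rot: [-3.141, 0.0, -0.062]
contact_force: [0.6, 0.3, -5.8]
opening: 0.0136
```

Emit:
send_rows:
  series:
    - [0,0,-0.007,0,0,0,1]
    - [0,0,-0.007,0,0,0,1]
    - [0,0,-0.0065,0,0,0,1]
    - [0,0,-0.0055,0,0,0,1]
    - [0,0,-0.004,0,0,0,1]

```text
time: 6.92
tool_pos: [0.436, -0.2936, 0.2352]
tool_rot: [3.141, -0.001, -0.062]
contact_force: [-0.1, 0.7, -6.0]
opening: 0.014
```

Emit:
send_rows:
  series:
    - [0,0,-0.003,0,0,0,1]
    - [0,0,-0.0015,0,0,0,1]
    - [0,0,-0.001,0,0,0,1]
    - [0,0,0,0,0,0,1]
    - [0,0,0,0,0,0,1]

```text
time: 7.33
tool_pos: [0.4358, -0.2933, 0.2394]
tool_rot: [-3.141, 0.0, -0.062]
contact_force: [-0.7, 0.4, -4.7]
opening: 0.0135
```

```bash
python3 - <<'E'
from plan import *
mj=lambda a:10*a**3-15*a**4+6*a**5
plan([(.511,.138,.240,88,60)],dec=4,prof=mj)
E
```

```text
t 7.3333 pose [ 0.4358 -0.2933  0.2394] [-1.7997e+02  2.0000e-02 -3.5700e+00] F [-0.7  0.4 -4.7] op 0.0135
1 [0.0, -0.0, -0.0, 0, 0, -0.0001]
2 [0.0, -0.0002, -0.0, 0, 0, -0.0005]
3 [0.0001, -0.0003, -0.0, 0, 0, -0.0013]
4 [0.0, -0.0007, -0.0, 0, 0, -0.0024]
5 [0.0002, -0.001, -0.0, 0, 0, -0.0038]
6 [0.0001, -0.0015, -0.0, 0, 0, -0.0056]
7 [0.0003, -0.0021, -0.0, 0, 0, -0.0074]
8 [0.0003, -0.0026, -0.0, 0, 0, -0.0096]
9 [0.0005, -0.0032, -0.0, 0, 0, -0.0118]
10 [0.0006, -0.0038, -0.0, 0, 0, -0.0142]
11 [0.0007, -0.0045, -0.0, 0, 0, -0.0167]
12 [0.001, -0.0052, -0.0, 0, 0, -0.0192]
13 [0.0012, -0.0058, -0.0, 0, 0, -0.0217]
14 [0.0015, -0.0065, -0.0, 0, 0, -0.0243]
15 [0.0018, -0.0071, -0.0001, 0, 0, -0.0268]
16 [0.0022, -0.0077, 0.0, 0, 0, -0.0294]
17 [0.0026, -0.0083, 0.0, 0, 0, -0.0317]
18 [0.0031, -0.0089, 0.0, 0, 0, -0.0341]
19 [0.0036, -0.0092, -0.0, 0, 0, -0.0364]
20 [0.0042, -0.0097, -0.0, 0, 0, -0.0384]
21 [0.0047, -0.01, -0.0, 0, 0, -0.0404]
22 [0.0054, -0.0102, -0.0001, 0, 0, -0.0423]
23 [0.0061, -0.0104, 0.0, 0, 0, -0.0439]
24 [0.0067, -0.0105, 0.0, 0, 0, -0.0453]
25 [0.007
[... 793 characters left out ...]
.0087, -0.0008, -0.0, 0, 0, -0.0318]
45 [0.008, -0.0004, -0.0, 0, 0, -0.0293]
46 [0.0074, -0.0002, -0.0, 0, 0, -0.0268]
47 [0.0066, -0.0, -0.0, 0, 0, -0.0243]
48 [0.006, 0.0001, -0.0, 0, 0, -0.0218]
49 [0.0052, 0.0002, -0.0, 0, 0, -0.0192]
50 [0.0046, 0.0003, -0.0001, 0, 0, -0.0166]
51 [0.0039, 0.0004, 0.0, 0, 0, -0.0142]
52 [0.0032, 0.0003, 0.0, 0, 0, -0.0118]
53 [0.0026, 0.0002, 0.0, 0, 0, -0.0096]
54 [0.002, 0.0003, 0.0, 0, 0, -0.0075]
55 [0.0015, 0.0002, 0.0, 0, 0, -0.0055]
56 [0.0011, 0.0001, 0.0, 0, 0, -0.0039]
57 [0.0006, 0.0001, 0.0, 0, 0, -0.0024]
58 [0.0004, 0.0, 0.0, 0, 0, -0.0013]
59 [0.0001, 0.0001, 0.0, 0, 0, -0.0005]
60 [0.0, -0.0, 0.0, 0, 0, -0.0]
end [0.511 0.138 0.24 ] 88.0
```

I'll carry first and turn over the base, in the order asked. The ramp is gentle (0.14 m/s²) with constant tool yaw.

Emit:
send_rows:
  series:
    - [0.0001,-0.001,0,0,0,0,1]
    - [0.0002,-0.002,0,0,0,0,1]
    - [0.0003,-0.003,0,0,0,0,1]
    - [0.0004,-0.004,0,0,0,0,1]
    - [0.0006,-0.005,0,0,0,0,1]

```text
time: 7.75
tool_pos: [0.4385, -0.2782, 0.2396]
tool_rot: [-3.141, 0.0, -0.062]
contact_force: [0.2, -0.1, -5.6]
opening: 0.0139
```

Emit:
send_rows:
  series:
    - [0.0007,-0.006,0,0,0,0,1]
    - [0.0008,-0.007,0,0,0,0,1]
    - [0.0009,-0.008,0,0,0,0,1]
    - [0.001,-0.009,0,0,0,0,1]
    - [0.0011,-0.01,0,0,0,0,1]

```text
time: 8.17
tool_pos: [0.4455, -0.2379, 0.2397]
tool_rot: [-3.142, -0.0, -0.062]
contact_force: [1.0, -0.1, -6.1]
opening: 0.0139
```

Emit:
send_rows:
  series:
    - [0.0012,-0.011,0,0,0,0,1]
    - [0.0013,-0.012,0,0,0,0,1]
    - [0.0013,-0.012,0,0,0,0,1]
    - [0.0013,-0.012,0,0,0,0,1]
    - [0.0013,-0.012,0,0,0,0,1]

```text
time: 8.58
tool_pos: [0.4556, -0.179, 0.2397]
tool_rot: [-3.141, -0.0, -0.062]
contact_force: [0.5, -0.6, -5.0]
opening: 0.0137
```

Emit:
send_rows:
  series:
    - [0.0013,-0.012,0,0,0,0,1]
    - [0.0013,-0.012,0,0,0,0,1]
    - [0.0013,-0.012,0,0,0,0,1]
    - [0.0013,-0.012,0,0,0,0,1]
    - [0.0013,-0.012,0,0,0,0,1]

```text
time: 9.0
tool_pos: [0.4659, -0.1197, 0.2397]
tool_rot: [-3.142, -0.0, -0.062]
contact_force: [-0.1, -0.6, -6.5]
opening: 0.0137
```

Emit:
send_rows:
  series:
    - [0.0013,-0.012,0,0,0,0,1]
    - [0.0013,-0.012,0,0,0,0,1]
    - [0.0013,-0.012,0,0,0,0,1]
    - [0.0013,-0.012,0,0,0,0,1]
    - [0.0013,-0.012,0,0,0,0,1]

```text
time: 9.42
tool_pos: [0.4761, -0.0603, 0.2397]
tool_rot: [-3.142, -0.0, -0.062]
contact_force: [0.3, -0.4, -5.8]
opening: 0.0138
```

Emit:
send_rows:
  series:
    - [0.0013,-0.012,0,0,0,0,1]
    - [0.0013,-0.012,0,0,0,0,1]
    - [0.0013,-0.012,0,0,0,0,1]
    - [0.0013,-0.012,0,0,0,0,1]
    - [0.0013,-0.012,0,0,0,0,1]

```text
time: 9.83
tool_pos: [0.4862, -0.0007, 0.2397]
tool_rot: [-3.141, -0.0, -0.062]
contact_force: [0.3, 0.2, -6.1]
opening: 0.0138
```

Emit:
send_rows:
  series:
    - [0.0013,-0.012,0,0,0,0,1]
    - [0.0013,-0.012,0,0,0,0,1]
    - [0.0013,-0.012,0,0,0,0,1]
    - [0.0013,-0.012,0,0,0,0,1]
    - [0.0013,-0.012,0,0,0,0,1]

```text
time: 10.25
tool_pos: [0.4965, 0.0587, 0.2397]
tool_rot: [-3.142, 0.0, -0.062]
contact_force: [0.2, 0.2, -5.7]
opening: 0.0136
```

Emit:
send_rows:
  series:
    - [0.0012,-0.011,0,0,0,0,1]
    - [0.0011,-0.01,0,0,0,0,1]
    - [0.001,-0.009,0,0,0,0,1]
    - [0.0009,-0.008,0,0,0,0,1]
    - [0.0008,-0.007,0,0,0,0,1]

```text
time: 10.67
tool_pos: [0.5043, 0.1029, 0.2397]
tool_rot: [-3.142, 0.0, -0.062]
contact_force: [-0.3, 0.3, -6.3]
opening: 0.0139
```

Emit:
send_rows:
  series:
    - [0.0007,-0.006,0,0,0,0,1]
    - [0.0006,-0.005,0,0,0,0,1]
    - [0.0004,-0.004,0,0,0,0,1]
    - [0.0003,-0.003,0,0,0,0,1]
    - [0.0002,-0.002,0,0,0,0,1]

```text
time: 11.08
tool_pos: [0.5076, 0.1221, 0.2397]
tool_rot: [-3.142, -0.0, -0.062]
contact_force: [0.5, -0.5, -5.4]
opening: 0.0137
```

Emit:
send_rows:
  series:
    - [0.0001,-0.001,0,0,0,0,1]
    - [0,0,0,0,0,0,1]
    - [0,0,0,0,0,0,1]

```text
time: 11.33
tool_pos: [0.5077, 0.1227, 0.2397]
tool_rot: [3.142, -0.0, -0.062]
contact_force: [-0.7, 0.2, -5.7]
opening: 0.0135
```

```bash
python3 - <<'E'
from plan import *
plan([]); grab('scene','scene6'); grab('wrist','wrist6'); grab('top','top6')
E
```

```text
t 11.3333 pose [0.5077 0.1227 0.2397] [180.    -0.    -3.58] F [-0.7  0.2 -5.7] op 0.0135
end [0.5077 0.1227 0.2397] -3.58
```

View pics/scene6.png

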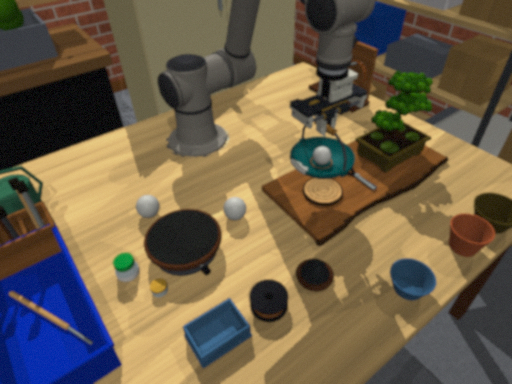

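View pics/wrist6.png

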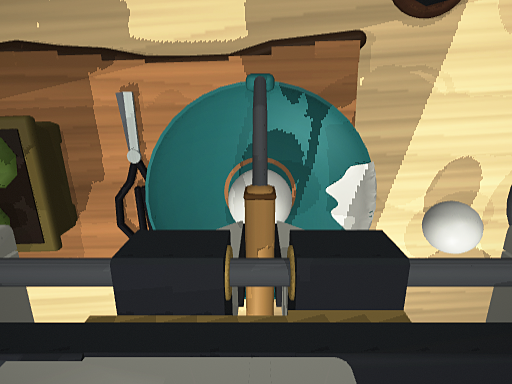

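View pics/top6.png

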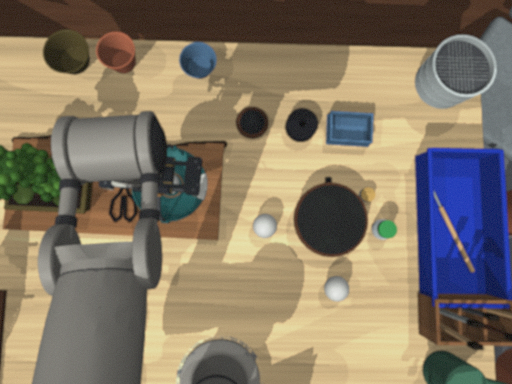

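Dish still level and the stone inside its ring (wrist px (261,190)). About 15 mm is still to go. Cross-checking the base centre from the scene view, and the slab's heading from both pictures.

```bash
python3 - <<'E'
from h import *
def fitc(P):
    P=np.array(P)
    for _ in range(6):
        A=np.c_[2*P,np.ones(len(P))]; s=np.linalg.lstsq(A,(P**2).sum(1),rcond=None)[0]; c=s[:2]; R=np.sqrt(s[2]+c@c); e=np.abs(np.hypot(*(P-c).T)-R); P=P[e<max(.002,1.5*np.median(e))]
    return c.round(4),R.round(4),len(P),e.mean().round(4)
for t,b in [('scene0',(298,170,350,212)),('top0',(145,160,200,215))]:
    c=dict(np.load(f'pics/{t}.npz')); h=cv2.cvtColor(c['color'],cv2.COLOR_RGB2HSV).astype(int)
    for th in (150,165,180):
        m=np.zeros(h.shape[:2],np.uint8); m[b[1]:b[3],b[0]:b[2]]=(h[b[1]:b[3],b[0]:b[2],2]>th)
        m=cv2.morphologyEx(m,cv2.MORPH_CLOSE,np.ones((5,5))); cs=max(cv2.findContours(m,0,1)[0],key=cv2.contourArea)[:,0]
        print(t,th,fitc([plane(c,a,d,.034)[:2] for a,d in cs]), cv2.fitEllipse(cs)[:2])
    W=cloud(c); q=W[b[1]+15:b[3]-15,b[0]+15:b[2]-15,2]; print('z base',np.nanmedian(q))
# depth-based slab: right end (y-) and back edge from depth points 0.012<z<0.03
for t in ('top0','scene0'):
    W=cloud(dict(np.load(f'pics/{t}.npz'))); x,y,z=W[...,0],W[...,1],W[...,2]
    m=(z>.013)&(z<.03)&(y>-.1)&(y<.65)&(x>.3)&(x<.72); P=W[m][:,:2]
    def edge(u,v,lo,hi,sgn):
        Q=[]
        for a in np.arange(lo,hi,.006):
            s=P[(P[:,u]>a)&(P[:,u]<a+.006)]
            if len(s)>3:
                o=[0,0]; o[u]=a+.003; o[v]=(np.percentile(s[:,v],1.5 if sgn<0 else 98.5)); Q.append(o)
        Q=np.float32(Q); l=cv2.fitLine(Q,cv2.DIST_HUBER,0,1e-5,1e-5).ravel(); return l.round(4),np.degrees(np.arctan2(l[1],l[0])).round(2)
    print(t,'end',edge(0,1,.42,.6,-1),'back',edge(1,0,.02,.5,-1))
E
```

```text
scene0 150 (array([0.5007, 0.1393]), np.float64(0.0597), 25, np.float64(0.0009)) ((320.5697326660156, 188.1660919189453), (24.2547607421875, 40.890113830566406))
scene0 165 (array([0.5095, 0.1385]), np.float64(0.052), 76, np.float64(0.0008)) ((322.275146484375, 189.49539184570312), (22.914430618286133, 35.50567626953125))
scene0 180 (array([0.5092, 0.1366]), np.float64(0.0492), 41, np.float64(0.0009)) ((321.37847900390625, 189.81698608398438), (21.514787673950195, 33.38996887207031))
z base 0.037288875607076
top0 150 (array([0.5107, 0.1388]), np.float64(0.0539), 113, np.float64(0.0007)) ((172.4351043701172, 187.729248046875), (39.119422912597656, 40.09231185913086))
top0 165 (array([0.5106, 0.1388]), np.float64(0.053), 111, np.float64(0.0007)) ((172.4335479736328, 187.7437744140625), (38.41672897338867, 39.420345306396484))
top0 180 (array([0.5107, 0.1381]), np.float64(0.0515), 86, np.float64(0.0006)) ((172.9172821044922, 187.67257690429688), (36.9533805847168, 38.37627029418945))
z base 0.036619741454813726
top0 end (array([ 0.9994, -0.0343,  0.5064,  0.0149], dtype=float32), np.float32(-1.96)) back (array([0.0304, 0.9995, 0.3842, 0.2558], dtype=float32), np.float32(88.26))
scene0 end (array([ 0.9996, -0.0291,  0.525 ,  0.0074], dtype=float32), np.float32(-1.67)) back (array([0.0406, 0.9992, 0.3845, 0.2468], dtype=float32), np.float32(87.67))
```

Both views put the base at (0.5105, 0.1385). Slab heading is about -2°, so the target tool yaw is 88°. Moving the last 16 mm, lowering 15 mm, then turning.

Emit:
send_rows:
  series:
    - [0.0001,-0.001,0.001,0,0,0,1]
    - [0.0002,-0.002,0.002,0,0,0,1]
    - [0.0003,-0.003,0.003,0,0,0,1]
    - [0.0004,-0.003,0.003,0,0,0,1]
    - [0.0003,-0.003,0.003,0,0,0,1]

```text
time: 11.9
tool_pos: [0.5097, 0.1352, 0.2273]
tool_rot: [-3.141, 0.0, -0.062]
contact_force: [0.1, 0.4, -6.4]
opening: 0.0136
```

Emit:
send_rows:
  series:
    - [0.0003,-0.002,0.002,0,0,0,1]
    - [0.0001,-0.001,0.001,0,0,0,1]
    - [0.0001,-0.001,0,0,0,0,1]
    - [0,0,0,0,0,0,1]
    - [0,0,0,0,0,-0.003,1]

```text
time: 12.32
tool_pos: [0.5106, 0.1388, 0.2249]
tool_rot: [-3.142, -0.0, -0.059]
contact_force: [-0.3, 0.6, -5.5]
opening: 0.0135
```

Emit:
send_rows:
  series:
    - [0,0,0,0,0,-0.006,1]
    - [0,0,0,0,0,-0.01,1]
    - [0,0,0,0,0,-0.015,1]
    - [0,0,0,0,0,-0.02,1]
    - [0,0,0,0,0,-0.025,1]

```text
time: 12.73
tool_pos: [0.5105, 0.1387, 0.2248]
tool_rot: [-3.141, -0.0, 0.019]
contact_force: [0.2, -0.1, -6.0]
opening: 0.014
```

Emit:
send_rows:
  series:
    - [0,0,0,0,0,-0.03,1]
    - [0,0,0,0,0,-0.035,1]
    - [0,0,0,0,0,-0.04,1]
    - [0,0,0,0,0,-0.045,1]
    - [0,0,0,0,0,-0.05,1]

```text
time: 13.15
tool_pos: [0.5105, 0.1388, 0.2248]
tool_rot: [-3.142, -0.0, 0.22]
contact_force: [-0.5, 0.3, -5.4]
opening: 0.0136
```

```bash
python3 - <<'E'
from plan import *
plan([]); grab('wrist','wrist7')
E
```

```text
t 13.15 pose [0.5105 0.1388 0.2248] [-1.800e+02 -1.000e-02  1.262e+01] F [-0.5  0.3 -5.4] op 0.0136
end [0.5105 0.1388 0.2248] 12.62
```

View pics/wrist7.png

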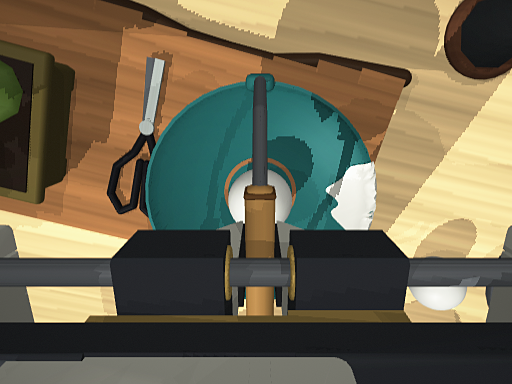

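Emit:
send_rows:
  series:
    - [0,0,0,0,0,-0.02,1]
    - [0,0,0,0,0,-0.04,1]
    - [0,0,0,0,0,-0.05,1]
    - [0,0,0,0,0,-0.05,1]
    - [0,0,0,0,0,-0.05,1]

```text
time: 13.62
tool_pos: [0.5105, 0.1388, 0.2247]
tool_rot: [-3.142, -0.0, 0.429]
contact_force: [0.1, 0.6, -5.9]
opening: 0.0138
```

Emit:
send_rows:
  series:
    - [0,0,0,0,0,-0.05,1]
    - [0,0,0,0,0,-0.05,1]
    - [0,0,0,0,0,-0.05,1]
    - [0,0,0,0,0,-0.05,1]
    - [0,0,0,0,0,-0.05,1]

```text
time: 14.03
tool_pos: [0.5105, 0.1388, 0.2247]
tool_rot: [-3.142, -0.0, 0.679]
contact_force: [-0.4, -0.3, -6.2]
opening: 0.0136
```

Emit:
send_rows:
  series:
    - [0,0,0,0,0,-0.05,1]
    - [0,0,0,0,0,-0.05,1]
    - [0,0,0,0,0,-0.05,1]
    - [0,0,0,0,0,-0.05,1]
    - [0,0,0,0,0,-0.05,1]

```text
time: 14.45
tool_pos: [0.5105, 0.1388, 0.2248]
tool_rot: [3.142, -0.0, 0.929]
contact_force: [-0.5, -0.5, -5.8]
opening: 0.0137
```

Emit:
send_rows:
  series:
    - [0,0,0,0,0,-0.05,1]
    - [0,0,0,0,0,-0.05,1]
    - [0,0,0,0,0,-0.05,1]
    - [0,0,0,0,0,-0.05,1]
    - [0,0,0,0,0,-0.05,1]

```text
time: 14.87
tool_pos: [0.5105, 0.1388, 0.2247]
tool_rot: [3.142, -0.0, 1.179]
contact_force: [0.0, -0.4, -6.0]
opening: 0.0135
```

Emit:
send_rows:
  series:
    - [0,0,0,0,0,-0.05,1]
    - [0,0,0,0,0,-0.05,1]
    - [0,0,0,0,0,-0.045,1]
    - [0,0,0,0,0,-0.04,1]
    - [0,0,0,0,0,-0.035,1]

```text
time: 15.28
tool_pos: [0.5105, 0.1388, 0.2247]
tool_rot: [3.142, -0.0, 1.399]
contact_force: [0.1, -0.7, -5.4]
opening: 0.0137
```

Emit:
send_rows:
  series:
    - [0,0,0,0,0,-0.03,1]
    - [0,0,0,0,0,-0.025,1]
    - [0,0,0,0,0,-0.025,1]
    - [0,0,0,0,0,-0.02,1]
    - [0,0,0,0,0,-0.015,1]

```text
time: 15.7
tool_pos: [0.5105, 0.1388, 0.2247]
tool_rot: [3.142, -0.0, 1.513]
contact_force: [-0.3, 0.2, -5.0]
opening: 0.0135
```

Emit:
send_rows:
  series:
    - [0,0,0,0,0,-0.01,1]
    - [0,0,0,0,0,-0.006,1]
    - [0,0,0,0,0,-0.003,1]
    - [0,0,0,0,0,0,1]
    - [0,0,0,0,0,0,1]

```text
time: 16.12
tool_pos: [0.5105, 0.1388, 0.2247]
tool_rot: [3.142, -0.0, 1.531]
contact_force: [0.2, 0.1, -6.6]
opening: 0.0135
```

```bash
python3 - <<'E'
from plan import *
plan([]); grab('wrist','wrist8'); grab('scene','scene8'); grab('top','top8')
i=cv2.imread('pics/scene8.png')[60:250,230:460]; cv2.imwrite('pics/s8.png',cv2.resize(i,None,fx=3,fy=3,interpolation=2))
E
```

```text
t 16.1167 pose [0.5105 0.1388 0.2247] [180.   -0.   87.7] F [ 0.2  0.1 -6.6] op 0.0135
end [0.5105 0.1388 0.2247] 87.7
```

View pics/wrist8.png

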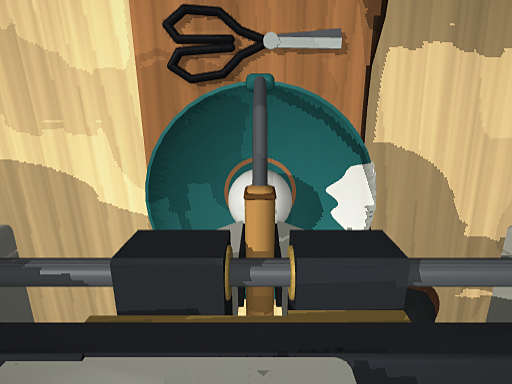

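View pics/s8.png

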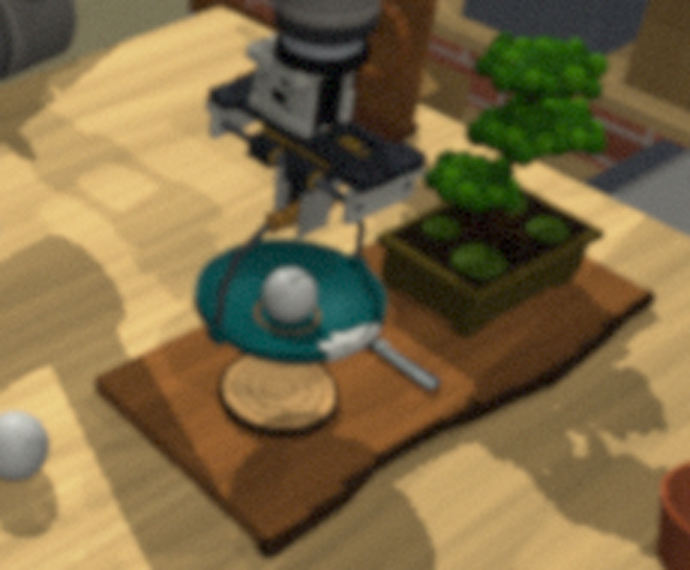

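View pics/top8.png

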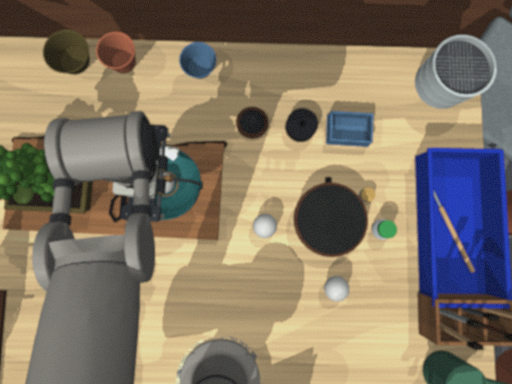

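Wrist view unchanged against the lifted picture: rim, ring and stone at the same pixels. The white run points to the bark edge. One numeric check of height, centre and movement, then I hand in.

```bash
python3 - <<'E'
from plan import *
c=dict(np.load('pics/scene8.npz')); W=cloud(c); h=cv2.cvtColor(c['color'],cv2.COLOR_RGB2HSV).astype(int); x,y,z=W[...,0],W[...,1],W[...,2]
near=np.hypot(x-.51,y-.139)<.12
t=near&(h[...,0]>80)&(h[...,0]<100)&(h[...,1]>90)&(z>.13)&(z<.17)
P=W[t]; P=P[np.hypot(P[:,0]-.5105,P[:,1]-.1388)<.065]  # inner cone: plane fit of z minus cone
r=np.hypot(P[:,0]-.5105,P[:,1]-.1388)
s=np.linalg.lstsq(np.c_[P[:,0]-.5105,P[:,1]-.1388,r,np.ones(len(P))],P[:,2],rcond=None)[0]; print('tilt deg',np.degrees(s[:2]),'cone',np.degrees(s[2]),'z0',s[3],len(P))
w=near&(h[...,1]<50)&(h[...,2]>150)
k,l,st,ce=cv2.connectedComponentsWithStats(w.astype(np.uint8))
for i in range(1,k):
    if st[i,4]>15: print('white',ce[i].round(1),st[i,4],np.nanmedian(W[l==i],0).round(4),np.nanmax(W[l==i],0).round(4))
a=cv2.imread('pics/wrist4.png').astype(int);b=cv2.imread('pics/wrist8.png').astype(int)
for n in('wrist4','wrist8'):
    i=cv2.cvtColor(cv2.imread(f'pics/{n}.png'),cv2.COLOR_BGR2HSV).astype(int); m=(i[...,1]<60)&(i[...,2]>110); m[:160]=0;m[220:]=0
    q=m.copy(); q[:,:225]=0;q[:,300:]=0; v,u=np.nonzero(q); print(n,'stone',u.min(),u.max(),v.min())
print(observe()['qvel'].round(4))
E
```

```text
tilt deg [0.15847984 0.93055231] cone 16.61188795331234 z0 0.1228529673947825 619
white [326.4 153.4] 66 [0.515  0.1304 0.1747] [0.5287 0.146  0.1811]
white [344.5 172.6] 57 [0.5854 0.1323 0.1513] [0.599  0.1563 0.1601]
wrist4 stone 228 291 170
wrist8 stone 228 291 170
[ 0.0001 -0.0013 -0.0006 -0.0003  0.0001  0.001 ]
```

Emit:
send_rows:
  series:
    - [0,0,0,0,0,0,1]
    - [0,0,0,0,0,0,1]
    - [0,0,0,0,0,0,1]
    - [0,0,0,0,0,0,1]
    - [0,0,0,0,0,0,1]

```text
time: 16.68
tool_pos: [0.5105, 0.1388, 0.2247]
tool_rot: [3.142, -0.0, 1.531]
contact_force: [-0.1, -0.7, -5.7]
opening: 0.0137
```

```bash
python3 -c "
from cell import workorder
print(workorder.hand_in())"
```

```text
the job is handed in; nothing more can be done
None
```

The job is handed in at about 16.7 s of the 45 s. The arm is holding the dish level and still over the round base, with the white glaze run facing the bark edge. I gripped the bamboo handle across its 14 mm thickness at 38 N and lifted about 70 mm. I then carried the dish over the base, lowered it 15 mm and turned it 91°.

**Last checks**
- **Position:** the TCP is at (0.5105, 0.1388, 0.2247). The measured base centre is (0.5105, 0.1385). By the grasp geometry the underside is about 80 mm above the base.
- **Turn:** the front of the dish points to about -2.3°, and the slab's front to about -2.0° (edge fits ranged from -1.7° to -2.3°).
- **Stone:** it is inside its ring, at the same wrist-camera pixels as before the lift.
- **Stillness:** the tool is level to within 0.1° and joint speeds are about zero. The load stayed steady at about 6 N.
- **Other things:** the top and scene pictures show nothing else moved.

**Checks that disagreed**
- The depth reading put the stone's top about 4 mm higher than expected. The same camera also read the base about 2 mm high, so some of this is camera bias.
- A rough depth fit of the hollow gave a tilt of 0.9°. It also gave a wrong cone angle (17° instead of 6°), so I did not rely on it.

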